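# Unbolt and open the hi-fi accessory tray

### The arm

A 7-joint arm with a two-finger parallel gripper is mounted at the origin on the work surface. World frame = base frame: x ahead of the robot, y to its left, z up, the work surface at z = 0. Lengths are in m, angles in rad, forces in N, time in s.
With the tool pointing down it reaches from about 0.35 to 0.9 m from the base axis. Payload 7.2 kg.
Tool frame: the origin (TCP) lies on the front face of the gripper's body, between the roots of the fingers; the fingertips stand 80 mm ahead of it and the grasp point (between the pads) lies 61 mm ahead of it (r.grip_depth is the distance from the TCP to the grasp point, in m); z points along the fingers, y is the direction in which the jaws open and shut (so a half turn about z gives the same grasp; the last joint's range is limited). The gripper opens to 88 mm and grips with 3 to 60 N. Pads are 20 mm wide; open, the fingers measure 115 mm over their backs; the gripper's body (75 mm by 178 mm) begins 61 mm behind the grasp point.
Start: joints at [1.145, 0.411, -0.013, 1.596, 0.006, 1.134, -0.082], TCP at [0.219, -0.585, 0.303] pointing down, gripper open.
Joint ranges: [-2.95, 2.95], [-0.29, 1.99], [-1.47, 1.44], [0.14, 2.54], [-1.03, 4.17], [0.13, 1.85], [-2.86, 2.86]. Speed limits (rad/s): [2.39, 2.39, 3.01, 3.01, 3.14, 3.14, 3.14].

### API

Orientations are given as [roll, pitch, yaw] about the fixed x, y, z axes, in that order (R = Rz(yaw) Ry(pitch) Rx(roll)).
In Python, from cell import r, command_gripper, planner, status, cams, order gives the robot as it stands. Calls block until the motion is done:
- r.reach(position, orientation): joint-space move of the TCP to a pose.
- r.move_linear(position, ori=None, velocity=0.15, stop_force=None): straight line of the TCP; ori=None keeps the orientation; velocity is the mean speed in m/s. With stop_force (N) it stops when the force on the tool has changed by that much, and returns True; else False.
- r.move_j(angles): joint-space move.
- command_gripper(opening): opening from 0.0 (shut) to 1.0 (fully open); the grip force is fixed at half the most; returns when the fingers have stopped.
- r.wait(seconds).
- planner.inverse_kinematics(position, orientation): joint angles nearest the present ones, or None.
- status.get_obs(): the state.
- cams.get_image(name): name is "scene" or "top" or "wrist"; returns the picture (400x640x3 uint8, red, green, blue); there is no depth.
- cams.get_calibration(name): a dict with "fovy" (degrees; the focal length in pixels is half the picture's height over the tangent of half this angle, whatever the lens; pixels are square), "cx", "cy" (the principal point, pixels), "D" ([k1, k2, p1, p2, k3] as OpenCV has them; the pictures are not rectified), "world_from_camera" (4x4, takes a point from camera to world coordinates). Camera axes: x right, y up, looking along -z (the intrinsics and any distortion apply to the point x, -y, -z); pixel columns grow to the right and rows downward; lengths in m; the calibration is good to about 2 mm. A picture is of the moment at which its call begins: read the wrist's pose just before it. get_calibration takes no time and is no camera call; for the wrist camera it gives the pose at the moment of the call.
A pose or a line that the arm cannot do raises r.PlanningError and nothing moves.
- order.sign_off(): hands the job in, once; it reports no verdict.
The state is a dict: "time": time; "joint_pos": joint angles; "joint_velocities": joint speeds; "joint_torque": joint torques, N m; "ee_pos": TCP position; "eef_rot": TCP orientation; "ft_force": force on the tool from outside, world axes, zero at the start; "wrist_torque": the same for the moment, N m; "gripper_width": opening from 0.0 (shut) to 1.0 (fully open).
Only numpy, scipy, OpenCV 4.12 (cv2) and the standard library are available. Lean on these libraries where they do the work, as an engineer would, in place of code of your own. Each camera call takes 0.05 s, during which the arm holds its last target.

### The job

Open the charcoal tray in the oak stand so that the headshell inside can be reached: lift the bolt's red knob out of its notch and over the brass hump, slide the bolt across to its other end and lower the knob fully into the notch there, then pull the tray out as far as it goes. Stay clear of the light bar above, and leave the glass tumbler, the yellow cartridge and the steel gauge standing where they are.

Things in the scene. Friction and masses are not known exactly. Their poses are not given: they have to be found in the camera images.
- stand: Low oak stand fixed on the desk, spanning x -130..130, y -210..230, z 0..75 mm in its own frame; origin on the desk near its middle. It stands at a yaw of -72 to -86 degrees: its front (its -x side) looks to the robot's left, its +y runs away from the robot. All mm figures of the other entries are in this frame. The space before its front is free.
- hump (a point): Middle of the top of the brass hump of the bolt's gate, a thin rail at x -130..-124 on the stand's front edge: hump y 64..116, top z 109; beside it two notches, centres y 55 and y 125, floor z 92; steel end cheeks y 28..46 and 134..152, top z 120. Behind it the steel bolt's rod, 16 mm thick, lies along y, axis x -100, z 95, in two bearings 14 mm wide at y 26 and 154, top z 109.
- bolt (a joint): Sliding of the bolt along the stand's +y, in m: 0 = bolted (handle in the notch at y 55, rod end through the keeper eye), 0.070 = fully withdrawn, at its stop (handle at the notch y 125, rod clear of the eye). Friction about 1.5 N, no spring. With the handle down the hump blocks it within about 3 mm of either end.
- bolt_turn (a joint): Turning of the bolt about its rod, in rad: 0 = handle down in a notch, pointing to the stand's -x (out over its front) and 10 degrees above level; grows as the knob is raised, stop at 1.15. The handle clears the hump above about 0.62; 0.75 to 0.85 gives comfortable room. When let go it falls back by its own weight (about 1 to 2 N at the knob).
- bolt_knob (a point): Centre of the red knob on the bolt's handle: a flat disc 36 mm across, 16 mm thick along y (grip its flat sides, fingers closing along y), on a 12 mm stem. At rest x -169, z 107, y 55 + slide. Raised by a it circles the rod: x = -100 - 70 cos(a + 10 deg), z = 95 + 70 sin(a + 10 deg); it may turn between the pads while the tool keeps its attitude.
- tray (a joint): Pull-out of the charcoal tray towards the stand's -x, in m: 0 = shut, 0.090 = fully out at its stop. Friction about 1.5 N, no spring. While the bolt is through the keeper eye it moves only about 3 mm.
- tray_pull (a point): Grip point on the tray's aluminium pull, an upright fin 16 mm thick (along y), 45 mm long (x -189..-144 when shut), 36 mm high (z 27..63). The point lies at x -172, y -70, z 45 when shut and moves with the tray. Grip its flat sides, fingers closing along y.
- keeper (a point): Centre of the opening of the dark steel keeper eye on the tray's front, through which the bolt's rod passes while bolted. The eye spans x -143..-75, y -24..-16, up to z 123 when shut and moves with the tray.
- lamp: Slim aluminium light bar, not to be touched. Origin and axes of the stand: bar x -160..-140, y -210..230, z 285..299, on two 10 mm rods at y -202 and 222 that rise at x -40 and run forward at z 292. A tool held upright at the knob runs into it: tilt it 35 to 45 degrees, its body leaning out to the stand's -x, the fingers pointing down and to +x.
- tumbler: Clear glass tumbler, 72 mm across, 95 mm high, standing on the rear of the stand's top; origin at the centre of its underside. Bystander.
- cartridge: Yellow plastic cartridge body, about 50 x 20 x 24 mm, on the rear of the stand's top; origin at the centre of its underside. Bystander.
- gauge: Stainless alignment gauge, a flat bar 40 x 110 x 5 mm with a brass pin 14 mm high, on the rear of the stand's top; origin at the centre of its underside. Bystander.

How it is judged:
On the way, in this order (a step that is already met when the one before it is completed fails the run):
1. the handle is lifted clear of the hump (value of joint bolt_turn above 0.55 rad and value of joint bolt below 0.03 m), for 0.05 s.
2. the bolt is slid across and its handle is down in the other notch (value of joint bolt above 0.062 m and value of joint bolt_turn below 0.1 rad), for 0.2 s.
3. the tray is pulled out as far as it goes (value of joint tray above 0.082 m), for 0.2 s.
At the end, for the whole second after the job is handed in: The bolt is withdrawn by at least 62 of its 70 mm with its handle down in the far notch (within 0.1 rad), the tray is out by at least 82 of its 90 mm and at rest, and the tumbler (upright), cartridge and gauge are within 20 mm of where they stood (all of step 2 and value of joint tray above 0.082 m and velocity of joint tray between -0.01 and 0.01 m/s and distance of each of tumbler, cartridge, gauge from where it was at the start of the episode below 0.02 m and angle between tumbler's own z axis and vertical below 0.15 rad); the robot touches nothing.
It fails at once if the robot strikes or leans on the light bar (over 3 N) (contact force between lamp and anything else above 3 N).
It fails at once if a bystander is moved by over 20 mm (distance of any of tumbler, cartridge, gauge from where it was at the start of the episode above 0.02 m).
It fails at once if the tumbler is tipped (angle between tumbler's own z axis and vertical above 0.3 rad).
It also fails if it takes over 48 s, if anything falls off the work surface, if the arm or the gripper's body presses on something with over 40 N, if the wrist force passes 120 N, or if a joint passes its speed limit or range.

## Working session

There is one attempt and no reset: what is moved stays moved. The work goes in short steps, each a Python script; the robot and the scene stay as the last script left them, time stands still between calls to the robot, and variables do not carry over. Pictures are saved under pics/ and viewed, and the job is handed in when it is done.

```bash
ls; mkdir -p pics
python3 - <<'E'
from cell import r, command_gripper, planner, status, cams, order
import cv2
for n in ["scene","top","wrist"]:
    im=cams.get_image(n); cv2.imwrite(f"pics/{n}0.png",im[:,:,::-1])
    print(n,cams.get_calibration(n))
print(status.get_obs(), r.grip_depth)
E
```

```text
pics
scene {'fovy': 52.60102286804839, 'cx': 317.3525450791235, 'cy': 197.80182029126672, 'D': array([-0.05729528,  0.        ,  0.        ,  0.        ,  0.        ]), 'world_from_camera': array([[ 9.36736404e-04, -7.91633424e-01,  6.10995617e-01,
         9.87947933e-01],
       [ 9.99881258e-01,  1.01395203e-02,  1.16042698e-02,
        -9.95598385e-03],
       [-1.53815303e-02,  6.10912196e-01,  7.91548923e-01,
         5.88586839e-01],
       [ 0.00000000e+00,  0.00000000e+00,  0.00000000e+00,
         1.00000000e+00]])}
top {'fovy': 53.941788533132, 'cx': 320.26033067294264, 'cy': 190.46963000135415, 'D': array([-0.03630302,  0.        ,  0.        ,  0.        ,  0.        ]), 'world_from_camera': array([[ 0.00419586,  0.99393324, -0.10990501,  0.5166646 ],
       [-0.99916141,  0.0086434 ,  0.04002201, -0.01622807],
       [ 0.04072915,  0.10964492,  0.99313601,  0.75012975],
       [ 0.        ,  0.        ,  0.        ,  1.        ]])}
wrist {'fovy': 58.01931680229091, 'cx': 322.5158021233339, 'cy': 199.8296782013412, 'D': array([-0.06753796,  0.        ,  0.        ,  0.  
[... 395 characters left out ...]
0.15, 'joint_pos': array([ 1.14481517,  0.411739  , -0.01273357,  1.5968399 ,  0.00562899,
        1.1342758 , -0.08219385]), 'joint_velocities': array([-0.00110702, -0.00259744, -0.00245257, -0.00192946, -0.00029352,
        0.00071753,  0.00095085]), 'joint_torque': array([ 1.32394256e-03, -5.88334179e+01,  6.42380901e-01, -2.91291833e+01,
       -5.37236792e-02,  1.58880843e-02,  7.35132130e-05]), 'ee_pos': array([ 0.21875472, -0.58516656,  0.30199272]), 'eef_rot': array([-3.14037075e+00,  1.02990190e-04,  3.57842997e-01]), 'ft_force': array([-0.05074517,  0.31552752,  0.21097046]), 'wrist_torque': array([ 0.01510852, -0.00434963, -0.01101954]), 'gripper_width': 0.9982238311321157} 0.0613
```

View pics/scene0.png

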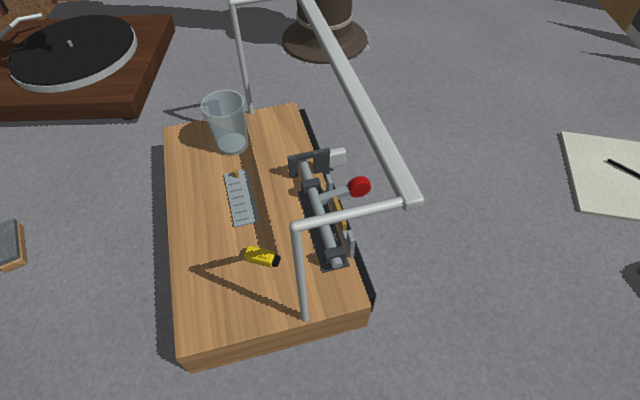

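View pics/top0.png

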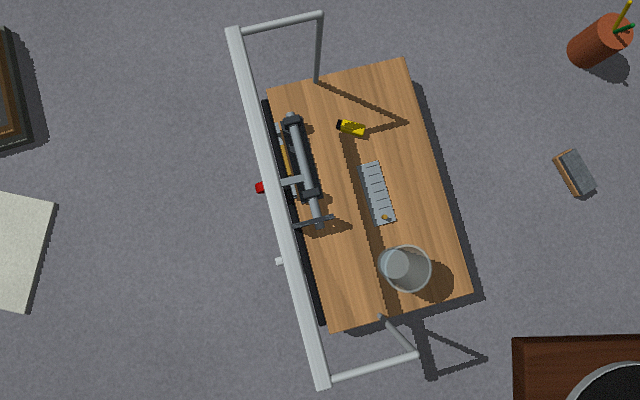

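View pics/wrist0.png

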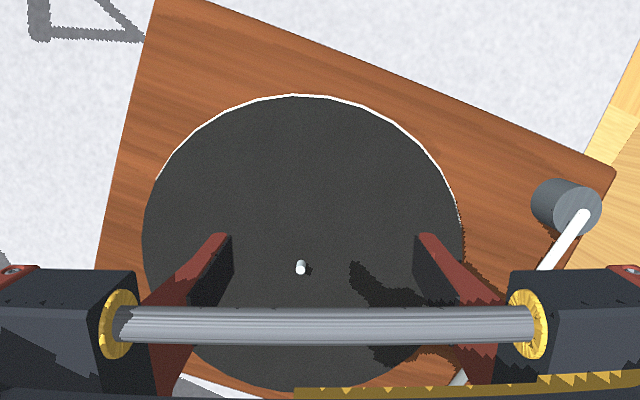

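The overhead view shows the oak top's corners near (266,88), (403,57), (473,292) and (330,333). The light bar lies on its left edge. The red knob is partly visible at (261,187) and the white pull at (280,261). In the scene view the knob is at (360,187) and the pull near (338,157). Next I'll measure the stand frame.

```bash
cat > h.py <<'E'
import numpy as np, cv2
from cell import r, command_gripper, planner, status, cams, order
from scipy.spatial.transform import Rotation as Ro
def K(c):
    f=200/np.tan(np.radians(c["fovy"]/2)); return np.array([[f,0,c["cx"]],[0,f,c["cy"]],[0,0,1]])
def ray(c,p):
    u=cv2.undistortPoints(np.array([[p]],float),K(c),np.array(c["D"]))[0,0]
    T=c["world_from_camera"]; d=T[:3,:3]@np.array([u[0],-u[1],-1]); return T[:3,3],d/np.linalg.norm(d)
def onz(c,p,z):
    o,d=ray(c,p); return o+d*(z-o[2])/d[2]
def tri(rs):
    A=0;b=0
    for o,d in rs:
        P=np.eye(3)-np.outer(d,d); A=A+P; b=b+P@o
    X=np.linalg.solve(A,b); return X,[np.linalg.norm((np.eye(3)-np.outer(d,d))@(X-o)) for o,d in rs]
def proj(c,X):
    T=c["world_from_camera"]; q=T[:3,:3].T@(np.asarray(X,float)-T[:3,3]); q=np.array([q[0],-q[1],-q[2]])
    return cv2.projectPoints(q[None],np.zeros(3),np.zeros(3),K(c),np.array(c["D"]))[0][0,0]
def red(im):
    h=cv2.cvtColor(im,cv2.COLOR_RGB2HSV); m=((h[...,0]<6)|(h[...,0]>174))&(h[...,1]>200)&(h[...,2]>90); return m.astype(np.uint8)
E
cat > m1.py <<'E'
from h import *
top=cv2.imread("pics/top0.png")[:,:,::-1].copy(); sc=cv2.imread("pics/scene0.png")[:,:,::-1].copy()
ct=cams.get_calibration("top"); cs=cams.get_calibration("scene")
for n,im,c,cl in (("top",top,ct,(380,120)),("scene",sc,cs,(200,250))):
    h=cv2.cvtColor(im,cv2.COLOR_RGB2HSV); print(n,h[200,400] if n=="top" else h[250,200])
    m=((h[...,0]>8)&(h[...,0]<22)&(h[...,1]>70)&(h[...,2]>90)).astype(np.uint8)*255
    m=cv2.morphologyEx(m,cv2.MORPH_OPEN,np.ones((3,3)))
    cv2.imwrite(f"pics/mask_{n}.png",m)
    m=red(im); n_,l,s,ce=cv2.connectedComponentsWithStats(m)
    for i in range(1,n_):
        if s[i,4]>15: print("red",s[i],ce[i])
for z in (.075,):
    P=[onz(ct,p,z) for p in [(266,88),(403,57),(473,292),(330,333)]]
    for a in range(4): print(P[a][:2], np.linalg.norm(P[a]-P[a-1]))
    P=[onz(cs,p,z) for p in [(163,128),(300,103),(370,310),(181,360)]]
    for a in range(4): print(P[a][:2], np.linalg.norm(P[a]-P[a-1]))
E
python3 m1.py
python3 -c "
import cv2
a=cv2.imread('pics/top0.png')[40:345,220:480];cv2.imwrite('pics/tz.png',cv2.resize(a,None,fx=1.95,fy=1.95,interpolation=2))
a=cv2.imread('pics/scene0.png')[90:380,150:430];cv2.imwrite('pics/sz.png',cv2.resize(a,None,fx=2,fy=2,interpolation=2))"
```

```text
top [ 16 117 166]
red [255 182   9  11  62] [258.85483871 186.82258065]
scene [ 16 113 171]
red [351 177  19  19 264] [359.71212121 185.96590909]
[0.77367187 0.05380053] 0.4372549090914045
[ 0.83769133 -0.19349013] 0.25544307242722236
[ 0.4177847  -0.30738096] 0.4350778079090491
[ 0.35168705 -0.06074496] 0.2553394187987997
[ 0.42129488 -0.30879809] 0.44036955251988363
[ 0.35549765 -0.05140376] 0.26567106973122717
[0.78004448 0.05204882] 0.43696961525853084
[ 0.8446793  -0.18767428] 0.24828375747751577
```

View pics/tz.png

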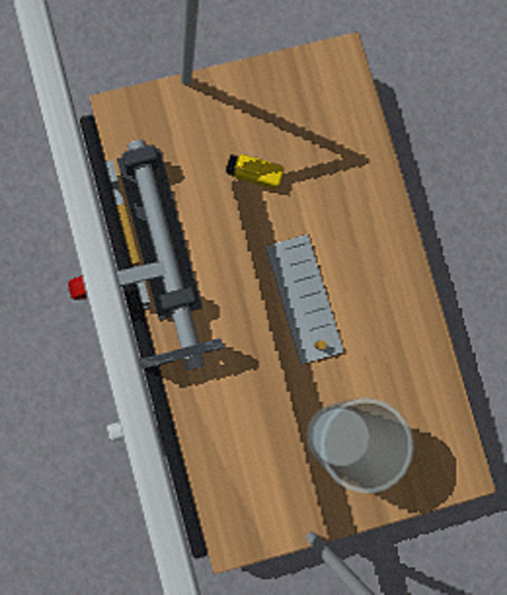

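View pics/sz.png

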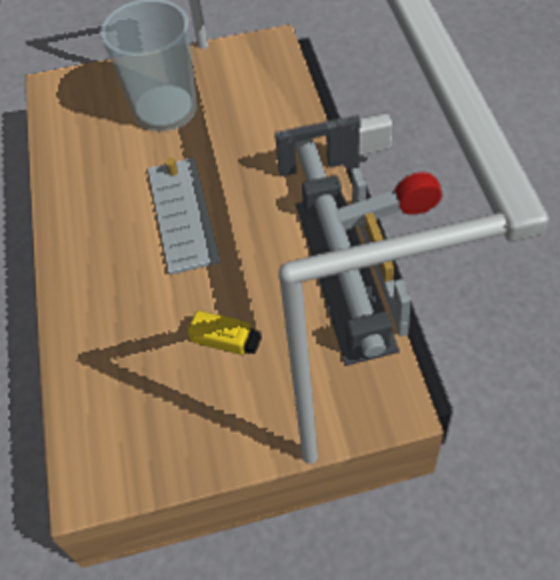

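```bash
cat > m2.py <<'E'
from h import *
from scipy.optimize import least_squares
ct=cams.get_calibration("top"); cs=cams.get_calibration("scene")
for n,c in (("top",ct),("scene",cs)):
    m=cv2.imread(f"pics/mask_{n}.png",0)
    cn=max(cv2.findContours(m,cv2.RETR_EXTERNAL,cv2.CHAIN_APPROX_NONE)[0],key=cv2.contourArea)[:,0]
    P=np.array([onz(c,p,.075)[:2] for p in cn])
    x0=np.array([0.597,-0.127,np.radians(-75)])
    for it in range(4):
        def loc(x,P): 
            s,co=np.sin(x[2]),np.cos(x[2]); d=P-x[:2]; return np.c_[d@[co,s],d@[-s,co]]
        # frame: +y away from robot: y axis = (-sin,cos) for yaw -75 -> (.97,.26)
        L=loc(x0,P); tol=[.02,.012,.006,.005][it]
        S=[(abs(L[:,0]-v)<tol)&(abs(L[:,1])<.2) if a==0 else (abs(L[:,1]-v)<tol)&(abs(L[:,0])<.115) for a,v in ((0,-.13),(0,.13),(1,-.21),(1,.23))]
        if n=="scene": S[2][:]=S[2]
        def f(x):
            L=loc(x,P); return np.concatenate([L[S[0],0]+.13,L[S[1],0]-.13,L[S[2],1]+.21,L[S[3],1]-.23])*1e3
        q=least_squares(f,x0,loss="soft_l1"); x0=q.x
    L=loc(x0,P)
    print(n,x0[:2],np.degrees(x0[2]),[int(s.sum()) for s in S],[round(float(np.median(L[s,a])-v)*1e3,2) for s,(a,v) in zip(S,((0,-.13),(0,.13),(1,-.21),(1,.23)))])
    print([np.round(np.degrees(np.arctan(np.polyfit(L[s,1-a],L[s,a],1)[0])),2) for s,a in zip(S,(0,0,1,1))])
E
python3 m2.py
```

```text
top [ 0.58314729 -0.12861385] -74.80802645700489 [0, 217, 18, 80] [nan, -0.01, 3.84, -0.3]
  return _methods._mean(a, axis=axis, dtype=dtype,
  ret = ret.dtype.type(ret / rcount)
Traceback (most recent call last):
  File "m2.py", line 21, in <module>
    print([np.round(np.degrees(np.arctan(np.polyfit(L[s,1-a],L[s,a],1)[0])),2) for s,a in zip(S,(0,0,1,1))])
                                         ~~~~~~~~~~^^^^^^^^^^^^^^^^^^^
TypeError: expected non-empty vector for x
```

View pics/mask_top.png

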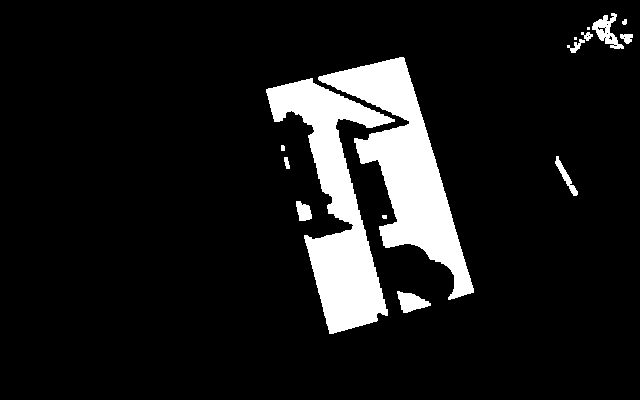

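```bash
cat > m2.py <<'E'
from h import *
import sys
ct=cams.get_calibration("top"); cs=cams.get_calibration("scene")
yaw0=np.radians(-74.9)
for n,c in (("top",ct),("scene",cs)):
    m=cv2.imread(f"pics/mask_{n}.png",0)
    # widen contour by half pixel: upscale 4x nearest
    M=cv2.resize(m,None,fx=4,fy=4,interpolation=cv2.INTER_NEAREST)
    cn=max(cv2.findContours(M,cv2.RETR_EXTERNAL,cv2.CHAIN_APPROX_NONE)[0],key=cv2.contourArea)[:,0]
    cn=(cn+.5)/4-.5
    P=np.array([onz(c,p,.075)[:2] for p in cn])
    R=np.array([[np.cos(yaw0),-np.sin(yaw0)],[np.sin(yaw0),np.cos(yaw0)]])
    c0=np.array([.597,-.127]); L=(P-c0)@R
    for a in (0,1):
      for sg in (-1,1):
        v=np.quantile(sg*L[:,a],.995)
        s=(abs(L[:,1-a])<(.2 if a==0 else .11))&(abs(sg*L[:,a]-v)<.012)
        for _ in range(6):
            p=np.polyfit(L[s,1-a],L[s,a],1); e=L[:,a]-np.polyval(p,L[:,1-a]); s=(abs(e)<.0025)&(abs(L[:,1-a])<(.2 if a==0 else .11))
        print(n,"axis",a,sg,"offset mm",round(p[1]*1e3,2),"angle",round(np.degrees(np.arctan(p[0]))*(-1 if a==0 else 1),2),s.sum())
E
python3 m2.py
```

```text
top axis 0 -1 offset mm 103.21 angle 31.98 57
top axis 0 1 offset mm 128.55 angle 0.06 1059
top axis 1 -1 offset mm -216.89 angle -2.02 85
top axis 1 1 offset mm 216.6 angle 0.08 364
scene axis 0 -1 offset mm -127.91 angle 0.26 190
scene axis 0 1 offset mm 130.7 angle 0.09 879
scene axis 1 -1 offset mm -202.02 angle -9.41 54
scene axis 1 1 offset mm 242.05 angle 0.14 822
```

View pics/mask_scene.png

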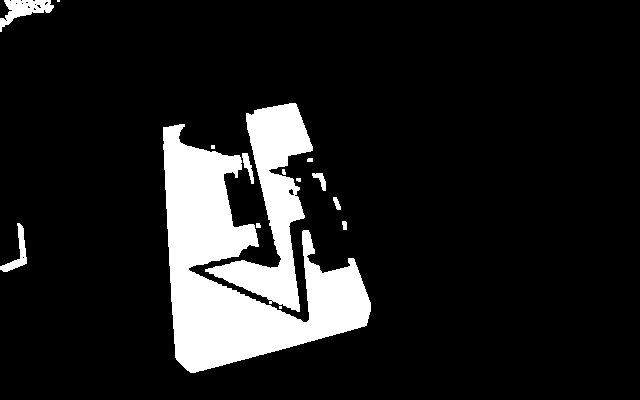

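```bash
sed -i 's/    cn=max.*/    cn=np.concatenate([k[:,0] for k in cv2.findContours(M,cv2.RETR_EXTERNAL,cv2.CHAIN_APPROX_NONE)[0]])/; s/L=(P-c0)@R/L=(P-c0)@R; L=L[(abs(L[:,0])<.15)\&(abs(L[:,1])<.25)]/' m2.py; python3 m2.py
```

```text
top axis 0 -1 offset mm -129.6 angle 0.04 740
top axis 0 1 offset mm 128.55 angle 0.06 1059
top axis 1 -1 offset mm -220.79 angle 0.2 411
top axis 1 1 offset mm 216.63 angle 0.04 540
scene axis 0 -1 offset mm -128.55 angle 0.18 586
scene axis 0 1 offset mm 130.7 angle 0.09 879
scene axis 1 -1 offset mm -219.41 angle 0.09 204
scene axis 1 1 offset mm 242.05 angle 0.14 822
```

```bash
cat >> h.py <<'E'
YAW=np.radians(-74.8)
_R=np.array([[np.cos(YAW),-np.sin(YAW),0],[np.sin(YAW),np.cos(YAW),0],[0,0,1]])
_c=np.radians(-74.9); _Rc=np.array([[np.cos(_c),-np.sin(_c)],[np.sin(_c),np.cos(_c)]])
ORG=np.r_[np.array([.597,-.127])+_Rc@np.array([.0003,-.0008-.010]),0]
def W(p): return ORG+_R@(np.asarray(p,float)/1e3)
def S(p): return _R.T@(np.asarray(p)-ORG)*1e3
E
python3 - <<'E'
from h import *
print(ORG)
ct=cams.get_calibration("top"); cs=cams.get_calibration("scene")
print("knob scene z107",S(onz(cs,(359.7,186),.107)), "top (occl)", S(onz(ct,(258.9,186.8),.107)))
for n,p in {"knob":(-169,55,107),"kn_tip_top":(-187,55,107),"pull":(-172,-70,45),"pulltop":(-189,-70,63),"rodend":(-100,165,95),"lampR":(-150,-210,299),"lampL":(-150,230,299),"rodfootL":(-40,-202,75),"footR":(-40,222,75),"keepertop":(-143,-20,123)}.items():
    print(n,W(p).round(4),"top",proj(ct,W(p)).round(1),"scene",proj(cs,W(p)).round(1))
E
```

```text
[ 0.58665105 -0.13010309  0.        ]
knob scene z107 [-169.96323365   53.94481223  107.        ] top (occl) [-180.44585159   55.62208673  107.        ]
knob [0.5954 0.0474 0.107 ] top [265.8 185.4] scene [359.3 186.6]
kn_tip_top [0.5907 0.0648 0.107 ] top [255.1 188.2] scene [370.4 184.2]
pull [0.474  0.0175 0.045 ] top [284.9 258. ] scene [336.6 157. ]
pulltop [0.4695 0.0339 0.063 ] top [274.8 261.2] scene [345.8 148.3]
rodend [0.7197 0.0097 0.095 ] top [290.1 114.5] scene [337.  262.6]
lampR [ 0.3447 -0.0404  0.299 ] top [324.8 390.1] scene [300.3 -14.5]
lampL [0.7693 0.075  0.299 ] top [230.8  23.4] scene [416.7 201.1]
rodfootL [ 0.3812 -0.1445  0.075 ] top [379.5 314.7] scene [251.6 112.3]
footR [ 0.7904 -0.0333  0.075 ] top [315.1  79.9] scene [305.4 318.1]
keepertop [0.5299 0.0027 0.123 ] top [292.3 225.4] scene [329.4 148.9]
```

The measurements agree with the given sizes to about 1–2 mm: the oak top measures 258 x 437 mm, the knob ray meets z 107 at (-170, 54), and the lamp and rod feet project correctly. Next I'll check the IK for the approach poses.

```bash
cat >> h.py <<'E'
def ori(tilt):
    t=np.radians(tilt); z=np.array([np.sin(t),0,-np.cos(t)]); y=np.array([0,1,0.]); x=np.cross(y,z)
    M=_R@np.c_[x,y,z]; return M, Ro.from_matrix(M).as_euler("xyz")
def tcp(p,tilt,back=0):   # TCP for grasp point at stand-frame p (mm), backed off (mm)
    M,o=ori(tilt); return W(p)-M[:,2]*(r.grip_depth+back/1e3), o
def arc(a,y=55): 
    b=a+np.radians(10); return np.array([-100-70*np.cos(b),y,95+70*np.sin(b)])
E
python3 - <<'E'
from h import *
print([x for x in dir(planner) if x[0]!='_'],[x for x in dir(r) if x[0]!='_'])
for t in (35,40,45):
    for n,p,b in (("pre",arc(0),120),("grip",arc(0),0),("up",arc(.8),0),("upfar",arc(.8,125),0),("dn",arc(0,125),0),("pull",(-172,-70,45),0),("pullpre",(-172,-70,45),120),("pullout",(-262,-70,45),0)):
        P,o=tcp(p,t,b); q=planner.inverse_kinematics(P,o); print(t,n,P.round(3),o.round(2),None if q is None else np.round(q,2))
P,o=np.array([.2,-.4,.5]),None
for p,y in (([.15,-.4,.5],.36),([.35,.2,.5],0),([.35,.35,.45],1.8)):
    q=planner.inverse_kinematics(p,[np.pi,0,y]); print(p,None if q is None else np.round(q,2))
E
```

```text
['inverse_kinematics'] ['PlanningError', 'grip_depth', 'move_j', 'move_linear', 'reach', 'wait']
35 pre [0.568 0.148 0.256] [3.14 0.61 1.84] [ 0.15  0.79 -1.18  1.69  1.12  1.72 -1.  ]
35 grip [0.586 0.081 0.157] [3.14 0.61 1.84] [ 0.09  0.75 -0.83  1.8   1.12  1.39 -0.97]
35 up [0.594 0.053 0.203] [3.14 0.61 1.84] [ 0.15  0.68 -0.84  1.79  1.08  1.39 -0.87]
35 upfar [0.662 0.071 0.203] [3.14 0.61 1.84] [ 0.08  0.76 -0.78  1.61  1.09  1.43 -0.78]
35 dn [0.654 0.1   0.157] [3.14 0.61 1.84] [ 0.04  0.82 -0.78  1.62  1.13  1.43 -0.88]
35 pull [0.465 0.051 0.095] [3.14 0.61 1.84] [-0.06  0.65 -0.63  2.13  1.09  1.12 -1.2 ]
35 pullpre [0.447 0.118 0.194] [3.14 0.61 1.84] [ 0.16  0.7  -1.15  2.03  1.04  1.53 -1.23]
35 pullout [0.441 0.138 0.095] [3.14 0.61 1.84] [-0.04  0.8  -0.92  2.06  1.11  1.37 -1.37]
40 pre [0.565 0.16  0.246] [3.14 0.7  1.84] [ 0.08  0.83 -1.14  1.69  1.16  1.78 -1.05]
40 grip [0.585 0.085 0.154] [3.14 0.7  1.84] [ 0.04  0.78 -0.81  1.8   1.16  1.46 -1.03]
40 up [0.593 0.057 0.2  ] [3.14 0.7  1.84] [ 0.13  0.72 -0.88  1.79  1.15  1.49 -0.94]
40 upfar [0.66  0.075 0.2
[... 624 characters left out ...]
96] [3.14 0.79 1.84] [ 0.06  0.74 -0.82  1.79  1.19  1.54 -0.99]
45 upfar [0.659 0.079 0.196] [3.14 0.79 1.84] [-0.    0.81 -0.75  1.61  1.2   1.56 -0.88]
45 dn [0.652 0.108 0.151] [3.14 0.79 1.84] [-0.08  0.86 -0.71  1.62  1.2   1.53 -0.96]
45 pull [0.463 0.059 0.088] [3.14 0.79 1.84] [-0.12  0.76 -0.67  2.11  1.17  1.34 -1.35]
45 pullpre [0.44  0.141 0.173] [3.14 0.79 1.84] [-0.    0.83 -1.11  2.    1.1   1.72 -1.39]
45 pullout [0.439 0.146 0.088] [3.14 0.79 1.84] [-0.12  0.92 -0.94  2.02  1.16  1.6  -1.48]
[0.15, -0.4, 0.5] [ 1.13 -0.05 -0.03  1.7  -0.    1.49 -0.11]
[0.35, 0.2, 0.5] [ 0.7  -0.1  -1.18  1.69 -0.1   1.49 -2.04]
[0.35, 0.35, 0.45] [ 0.01  0.22 -1.05  1.62  0.19  1.41 -0.83]
```

Run:
```python
from h import *
r.move_j([1.13,-0.05,-.03,1.7,0,1.49,-.11])
r.move_j([-0.9,-0.05,-.03,1.7,0,1.49,-.5])
o=status.get_obs(); print(o["time"],o["ee_pos"],o["eef_rot"])
for t in (40,45):
    for n,p,b in (("pre",arc(0),120),("grip",arc(0),0),("up",arc(.8),0),("upfar",arc(.8,125),0),("dn",arc(0,125),0),("pull",(-172,-70,45),0),("pullpre",(-172,-70,45),120),("pullout",(-262,-70,45),0)):
        P,oo=tcp(p,t,b); q=planner.inverse_kinematics(P,oo); print(t,n,None if q is None else np.round(q,2))
```

```text
3.8 [0.29264078 0.3105666  0.50205473] [3.13947559e+00 7.32179580e-04 1.99884831e+00]
40 pre [-0.77  0.52  0.16  1.75  0.61  1.22 -0.67]
40 grip [-0.71  0.63  0.25  1.85  0.66  0.97 -0.7 ]
40 up [-0.68  0.56  0.27  1.85  0.66  1.   -0.61]
40 upfar [-0.67  0.66  0.31  1.66  0.59  1.04 -0.5 ]
40 dn [-0.7   0.72  0.29  1.67  0.59  1.01 -0.58]
40 pull [-0.73  0.61  0.16  2.16  0.82  0.82 -1.03]
40 pullpre [-0.8   0.45  0.07  2.07  0.67  1.09 -0.93]
40 pullout [-0.82  0.63  0.06  2.09  0.72  0.95 -1.08]
45 pre [-0.79  0.57  0.13  1.74  0.68  1.27 -0.75]
45 grip [-0.73  0.66  0.22  1.85  0.74  1.03 -0.78]
45 up [-0.69  0.59  0.24  1.85  0.74  1.06 -0.7 ]
45 upfar [-0.68  0.69  0.28  1.67  0.68  1.09 -0.59]
45 dn [-0.71  0.75  0.27  1.67  0.67  1.06 -0.67]
45 pull [-0.76  0.65  0.14  2.15  0.87  0.89 -1.11]
45 pullpre [-0.83  0.51  0.04  2.05  0.71  1.15 -1.02]
45 pullout [-0.84  0.67  0.04  2.07  0.76  1.02 -1.15]
```

Run:
```python
from h import *
P,o=tcp(arc(0),42,110); r.reach(P,o); command_gripper(0.65)
s=status.get_obs(); print(s["time"],s["ee_pos"]-P,s["eef_rot"]-o,s["gripper_width"])
cw=cams.get_calibration("wrist"); im=cams.get_image("wrist"); cv2.imwrite("pics/w1.png",im[:,:,::-1])
print(proj(cw,W(arc(0))),proj(cw,W((-172,-70,45))),"tools", [proj(cw,P+ori(42)[0]@np.array([0,s_*.044*.65,.0613])).round(0) for s_ in(-1,1)])
n_,l,st,ce=cv2.connectedComponentsWithStats(red(im)); print([(st[i],ce[i].round(1)) for i in range(1,n_) if st[i,4]>100])
im=cams.get_image("scene"); cv2.imwrite("pics/s1.png",im[:,:,::-1])
```

```text
6.0333 [ 5.37626529e-06  1.84103552e-05 -3.22529322e-05] [-6.28313349e+00  3.28061878e-05  6.14009801e-05] 0.6504503451117276
[322.90022944 202.35576962] [172.25702169 137.04958202] tools [array([258., 270.]), array([388., 270.])]
[(array([311, 181,  23,  48, 982], dtype=int32), array([321.6, 204.7]))]
```

View pics/w1.png

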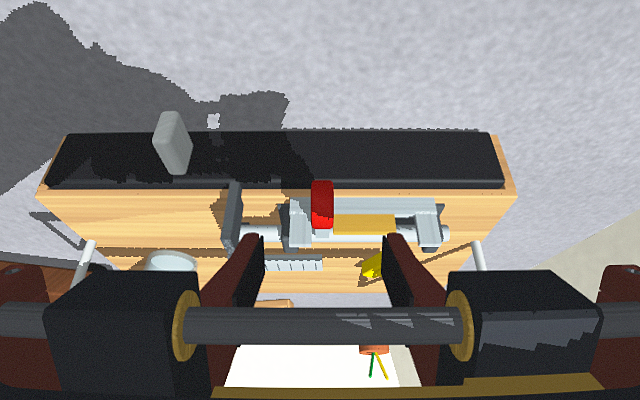

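View pics/s1.png

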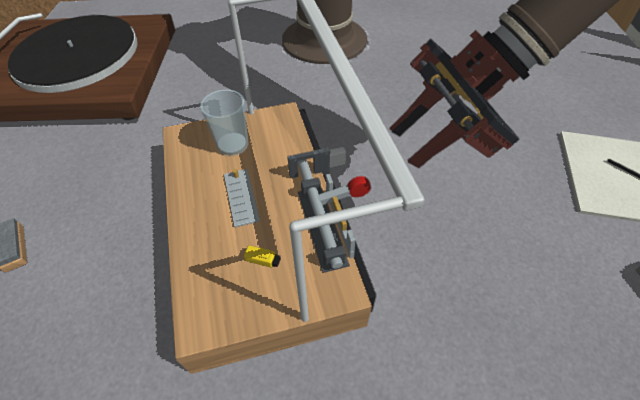

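In the wrist view the knob is at (321.6, 204.7), predicted at (322.9, 202.4), and it is centred between the fingers. The fin is at (172, 140), predicted at (172, 137). The scene view shows the hand well clear of the light bar. I'll close in and grip.

Run:
```python
from h import *
P,o=tcp(arc(0),42,0); print(r.move_linear(P,velocity=.08,stop_force=10)); print(status.get_obs()["ft_force"])
command_gripper(0)
s=status.get_obs(); print(s["time"],s["ee_pos"]-P,s["gripper_width"]*88,s["ft_force"])
cw=cams.get_calibration("wrist"); im=cams.get_image("wrist"); cv2.imwrite("pics/w2.png",im[:,:,::-1])
im=cams.get_image("scene"); cv2.imwrite("pics/s2.png",im[:,:,::-1])
```

```text
False
[-0.30632403  0.26235263 -0.10274256]
8.375 [-2.01365159e-05 -2.40258547e-05  1.51452726e-05] 15.94442917463796 [-0.47054243 -0.27784247  0.52524485]
```

View pics/w2.png

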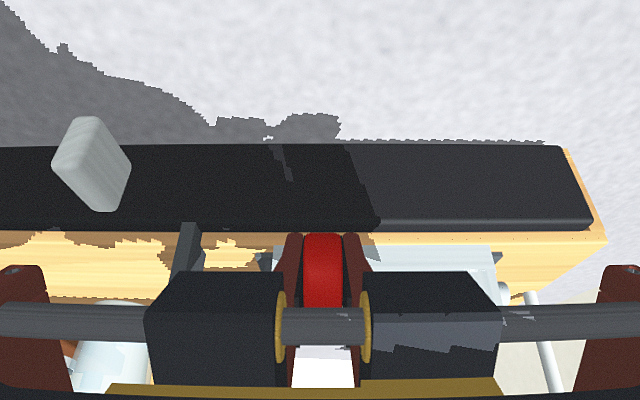

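View pics/s2.png

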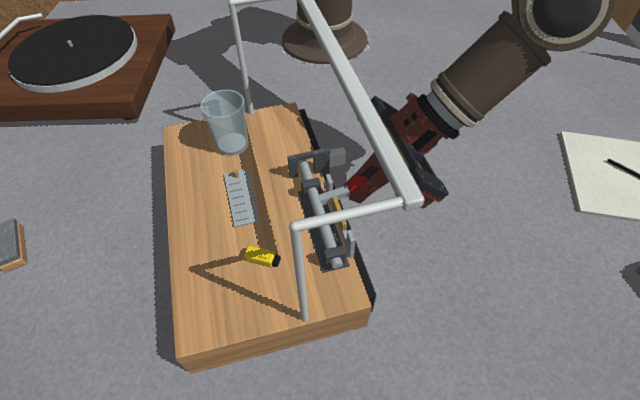

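The knob is gripped: the jaws are 15.9 mm apart and the contact force is near zero. Now I'll raise it along its arc.

```bash
python3 - <<'E'
from h import *
for a in (.2,.4,.6,.8):
    P,o=tcp(arc(a),42); st=r.move_linear(P,velocity=.06,stop_force=25)
    s=status.get_obs(); print(a,st,round(s["time"],2),s["ft_force"].round(1),(s["gripper_width"]*88).round(1))
    if st: break
im=cams.get_image("scene"); cv2.imwrite("pics/s3.png",im[:,:,::-1])
im=cams.get_image("wrist"); cv2.imwrite("pics/w3.png",im[:,:,::-1])
E
python3 -c "
import cv2
a=cv2.imread('pics/s3.png')[60:290,240:480];cv2.imwrite('pics/s3z.png',cv2.resize(a,None,fx=2.5,fy=2.5,interpolation=2))"
```

```text
Traceback (most recent call last):
AttributeError: 'float' object has no attribute 'round'
[ WARN:0@0.019] global loadsave.cpp:275 findDecoder imread_('pics/s3.png'): can't open/read file: check file path/integrity
Traceback (most recent call last):
TypeError: 'NoneType' object is not subscriptable
```

The first step ran. My print statement then crashed, so I'll fix it and continue.

```bash
python3 - <<'E'
from h import *
s=status.get_obs(); print((s["ee_pos"]-tcp(arc(.2),42)[0]).round(4),s["ft_force"].round(1))
for a in (.4,.6,.8):
    P,o=tcp(arc(a),42); st=r.move_linear(P,velocity=.06,stop_force=25)
    s=status.get_obs(); print(a,st,round(s["time"],2),s["ft_force"].round(1),round(s["gripper_width"]*88,1))
    if st: break
im=cams.get_image("scene"); cv2.imwrite("pics/s3.png",im[:,:,::-1])
im=cams.get_image("wrist"); cv2.imwrite("pics/w3.png",im[:,:,::-1])
E
python3 -c "
import cv2
a=cv2.imread('pics/s3.png')[60:290,240:480];cv2.imwrite('pics/s3z.png',cv2.resize(a,None,fx=2.5,fy=2.5,interpolation=2))"
```

```text
[-0.0001 -0.0009  0.0007] [-1.1 -3.4 -0.4]
0.4 False 9.24 [-0.1 -5.2 -3.3] 15.4
0.6 False 9.62 [-0.7 -2.6 -3.3] 15.9
0.8 False 10.01 [-2.8  2.5  1.7] 16.1
```

View pics/s3z.png

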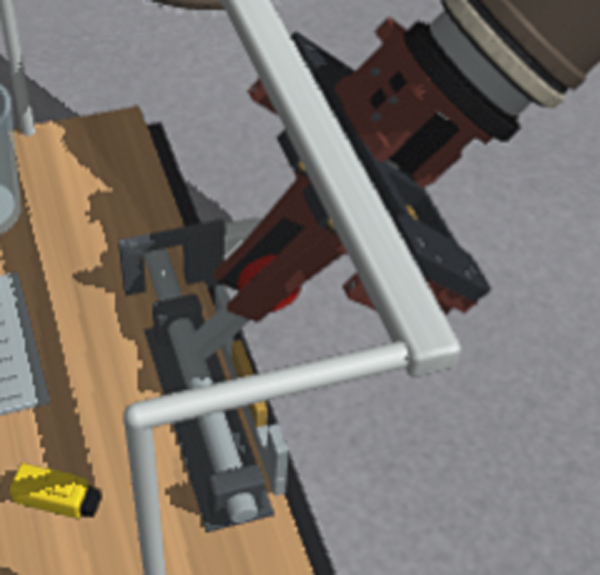

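View pics/w3.png

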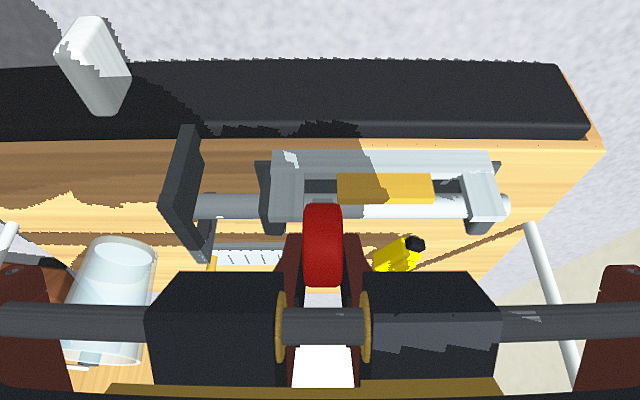

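The wrist view shows the knob now centred near (322, 245), where the grasp point should project to about row 270, so it may have slipped in the pads. I'll work out its actual angle by casting the ray onto the plane y=55.

```bash
cat > kn.py <<'E'
from h import *
from scipy.optimize import brentq
def knob(y,f=None):
    c=cams.get_calibration("wrist"); im=cams.get_image("wrist")
    if f: cv2.imwrite(f,im[:,:,::-1])
    n,l,st,ce=cv2.connectedComponentsWithStats(red(im)); i=1+np.argmax(st[1:,4])
    x,yy,w,h=st[i,:4]; 
    # extremes: disc of radius 18 mm in plane y: tangent rays top/bottom
    out=[]
    for row in (yy,yy+h-1):
        o,d=ray(c,(x+w/2-.5,row)); o=S(o); d=_d(d); t=(y-o[1])/d[1] if abs(d[1])>.2 else None
        out.append((o,d))
    return (x,yy,w,h),out,c
def _d(d):
    import h; return h._R.T@d
if __name__=="__main__":
    import sys
    bb,out,c=knob(55,"pics/k%d.png"%int(status.get_obs()["time"]*100))
    print(bb)
    # angular direction in xz plane (view plane nearly contains xz)
    for (o,d),nm in zip(out,("top","bot")):
        print(nm,"o",o.round(1),"d",d.round(3))
    for a in np.arange(0,1.2,.1):
        p=arc(a); ds=[]
        for o,d in out:
            n=np.array([d[2],-d[0]])/np.hypot(d[0],d[2]); ds.append(float(n@(np.array([p[0],p[2]])-o[[0,2]])))
        print(round(a,1),np.round(ds,1), proj(c,W(p)).round(0))
E
python3 kn.py
```

```text
(np.int32(302), np.int32(204), np.int32(41), np.int32(83))
top o [-288.7   55.3  213.4] d [ 0.848 -0.001 -0.531]
bot o [-288.7   55.3  213.4] d [ 0.944 -0.001 -0.329]
0.0 [26.4 60.8] [321. 144.]
0.1 [19.8 53.9] [321. 158.]
0.2 [13.  46.9] [321. 174.]
0.3 [ 6.1 39.9] [321. 190.]
0.4 [-0.9 33. ] [321. 206.]
0.5 [-7.9 26.3] [321. 223.]
0.6 [-14.8  19.8] [322. 239.]
0.7 [-21.5  13.7] [322. 254.]
0.8 [-28.1   7.9] [322. 268.]
0.9 [-34.3   2.5] [322. 280.]
1.0 [-40.2  -2.5] [322. 292.]
1.1 [-45.8  -6.9] [322. 301.]
```

The actual angle is about 0.64 rad, so the knob slipped roughly 11 mm in the pads. That only just clears the hump. I'll raise it a bit more; the clearance to the lamp stays above 20 mm.

```bash
python3 - <<'E'
from h import *
off=arc(.78)-arc(.64)
P,o=tcp(arc(.8)+off,42); st=r.move_linear(P,velocity=.05,stop_force=25)
s=status.get_obs(); print(st,round(s["time"],2),s["ft_force"].round(1),round(s["gripper_width"]*88,1))
E
python3 kn.py
```

```text
False 10.51 [-0.2  2.9 -0.5] 15.9
(np.int32(302), np.int32(199), np.int32(42), np.int32(85))
top o [-281.2   55.3  218.9] d [ 0.84   0.001 -0.543]
bot o [-281.2   55.3  218.9] d [ 0.941  0.001 -0.338]
0.0 [32.8 67.2] [322. 123.]
0.1 [26.3 60.3] [322. 137.]
0.2 [19.5 53.3] [322. 152.]
0.3 [12.6 46.3] [322. 169.]
0.4 [ 5.6 39.4] [322. 186.]
0.5 [-1.4 32.7] [322. 202.]
0.6 [-8.3 26.2] [322. 219.]
0.7 [-15.1  20. ] [322. 235.]
0.8 [-21.7  14.2] [322. 249.]
0.9 [-28.    8.7] [322. 263.]
1.0 [-34.    3.8] [322. 274.]
1.1 [-39.5  -0.7] [322. 285.]
```

The angle is now about 0.74 rad, which is enough. I'll slide the bolt across.

```bash
python3 - <<'E'
from h import *
off=arc(.78)-arc(.64)
p=arc(.8)+off
for dy in (20,40,60,69):
    P,o=tcp(p+[0,dy,0],42); st=r.move_linear(P,velocity=.07,stop_force=15)
    s=status.get_obs(); print(dy,st,round(s["time"],2),s["ft_force"].round(1),round(s["gripper_width"]*88,1),S(s["ee_pos"]).round(1)-S(P).round(1))
    if st: break
im=cams.get_image("scene"); cv2.imwrite("pics/s4.png",im[:,:,::-1])
E
python3 -c "
import cv2
a=cv2.imread('pics/s4.png')[60:290,240:480];cv2.imwrite('pics/s4z.png',cv2.resize(a,None,fx=2.5,fy=2.5,interpolation=2))"
python3 kn.py; ls -t pics | head -3
```

```text
20 False 10.99 [0.7 3.2 2. ] 15.9 [-0.1  0.4  0.1]
40 False 11.43 [-0.3  5.4  2. ] 15.8 [-0.1  0.1  0.1]
60 False 11.86 [0.2 4.4 3.2] 16.0 [-0.1  0.1  0.1]
69 False 12.13 [0.3 5.8 3. ] 15.7 [-0.1  0.1  0.1]
(np.int32(302), np.int32(199), np.int32(42), np.int32(85))
top o [-281.2  123.8  218.8] d [ 0.84   0.    -0.543]
bot o [-281.2  123.8  218.8] d [ 0.941  0.    -0.338]
0.0 [32.8 67.2] [165. 124.]
0.1 [26.2 60.3] [162. 138.]
0.2 [19.4 53.3] [160. 153.]
0.3 [12.5 46.3] [159. 169.]
0.4 [ 5.5 39.4] [159. 186.]
0.5 [-1.5 32.7] [159. 203.]
0.6 [-8.4 26.2] [160. 219.]
0.7 [-15.2  20. ] [162. 234.]
0.8 [-21.7  14.1] [165. 249.]
0.9 [-28.    8.7] [168. 262.]
1.0 [-34.    3.7] [171. 274.]
1.1 [-39.6  -0.7] [175. 284.]
k1218.png
s4z.png
s4.png
```

View pics/s4z.png

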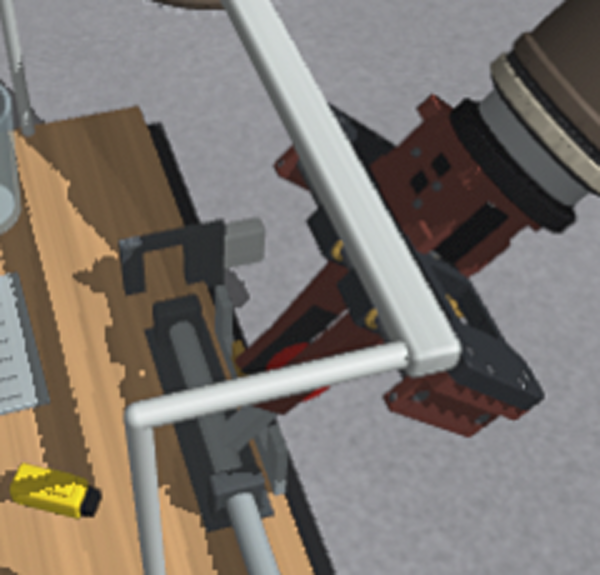

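The bolt is across and its rod end is out of the keeper eye. Now I'll lower the knob along the arc into the far notch.

```bash
python3 - <<'E'
from h import *
off=arc(.78)-arc(.64)
p=arc(.8)+off+[0,69,0]; d=p-arc(.74)
for a in (.55,.37,.18,0):
    P,o=tcp(arc(a)+d,42); st=r.move_linear(P,velocity=.06,stop_force=18)
    s=status.get_obs(); print(a,st,round(s["time"],2),s["ft_force"].round(1),round(s["gripper_width"]*88,1),S(s["ee_pos"]).round(1)-S(P).round(1))
    if st: break
im=cams.get_image("scene"); cv2.imwrite("pics/s5.png",im[:,:,::-1])
E
python3 kn.py; ls -t pics | head -1
python3 -c "
import cv2
a=cv2.imread('pics/s5.png')[60:290,240:480];cv2.imwrite('pics/s5z.png',cv2.resize(a,None,fx=2.5,fy=2.5,interpolation=2))"
```

```text
0.55 False 12.61 [-1.7  5.5  8.7] 15.6 [0.4 0.1 1.1]
0.37 False 12.97 [-1.7  7.2  8.9] 15.6 [-0.5  0.3  0.9]
0.18 False 13.34 [-2.5  9.2  5.7] 15.9 [-1.4  0.2  0.4]
0 False 13.7 [-2.3 10.3  3.3] 16.2 [-2.   0.1 -0.3]
(np.int32(302), np.int32(220), np.int32(42), np.int32(85))
top o [-309.3  123.7  175.3] d [ 0.869  0.002 -0.495]
bot o [-309.3  123.7  175.3] d [ 0.958  0.002 -0.287]
0.0 [-10.2  25. ] [164. 243.]
0.1 [-16.9  18.1] [162. 259.]
0.2 [-23.8  11.1] [160. 276.]
0.3 [-30.8   4.1] [159. 292.]
0.4 [-37.8  -2.7] [159. 309.]
0.5 [-44.7  -9.3] [160. 325.]
0.6 [-51.6 -15.6] [162. 340.]
0.7 [-58.2 -21.7] [164. 354.]
0.8 [-64.7 -27.3] [166. 366.]
0.9 [-70.8 -32.5] [170. 376.]
1.0 [-76.5 -37.2] [173. 385.]
1.1 [-81.9 -41.4] [177. 392.]
k1375.png
```

View pics/s5z.png

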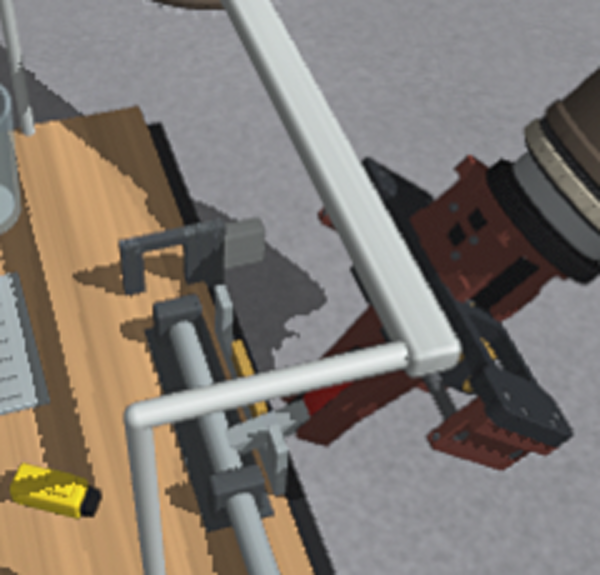

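The angle is about 0.1 rad, nearly seated. I'll lower it a little further.

```bash
python3 - <<'E'
from h import *
off=arc(.78)-arc(.64)
p=arc(.8)+off+[0,69,0]; d=p-arc(.74)
P,o=tcp(arc(-.12)+d+[-1,0,0],42); st=r.move_linear(P,velocity=.03,stop_force=15)
s=status.get_obs(); print(st,round(s["time"],2),s["ft_force"].round(1),round(s["gripper_width"]*88,1),S(s["ee_pos"]).round(1)-S(P).round(1))
E
python3 kn.py | head -6
```

```text
True 14.14 [-1.1  1.1  4.8] 16.1 [-1.5  0.4  1.2]
(np.int32(302), np.int32(221), np.int32(42), np.int32(85))
top o [-310.8  124.   168.2] d [ 0.872  0.002 -0.49 ]
bot o [-310.8  124.   168.2] d [ 0.959  0.002 -0.282]
0.0 [-16.4  18.6] [161. 259.]
0.1 [-23.1  11.6] [159. 275.]
0.2 [-30.    4.6] [157. 292.]
```

The knob is seated at about 0 rad, and the stop force confirms the floor contact. I'll release, back off and check.

Run:
```python
from h import *
command_gripper(0.6)
s=status.get_obs(); M,o=ori(42); P=s["ee_pos"]-M[:,2]*.11
print(r.move_linear(P,velocity=.12,stop_force=15), status.get_obs()["time"], status.get_obs()["ft_force"].round(1))
im=cams.get_image("scene"); cv2.imwrite("pics/s6.png",im[:,:,::-1])
cs=cams.get_calibration("scene"); n,l,st,ce=cv2.connectedComponentsWithStats(red(im)); i=1+np.argmax(st[1:,4]); print(st[i],ce[i],S(onz(cs,ce[i],.107)))
c=cams.get_calibration("wrist"); im=cams.get_image("wrist"); cv2.imwrite("pics/w6.png",im[:,:,::-1])
n,l,st,ce=cv2.connectedComponentsWithStats(red(im)); i=1+np.argmax(st[1:,4]); print(st[i],ce[i],"pred",[proj(c,W(arc(a,y))).round(1) for a,y in ((0,125),(.1,125),(0,122))], S(onz(c,ce[i],.107)))
print("pull pred",proj(c,W((-172,-70,45))))
```

```text
False 16.0 [-1.  -0.5 -0.1]
[365 214  20  19 190] [373.22105263 223.65789474] [-165.97467977  125.22059506  107.        ]
[ 310  175   23   49 1025] [321.0995122  199.15804878] pred [array([322.4, 197.4]), array([322.4, 206.6]), array([318.2, 197.4])] [-166.3919494   124.08636616  107.        ]
pull pred [ 87.29929768 132.49899083]
```

View pics/w6.png

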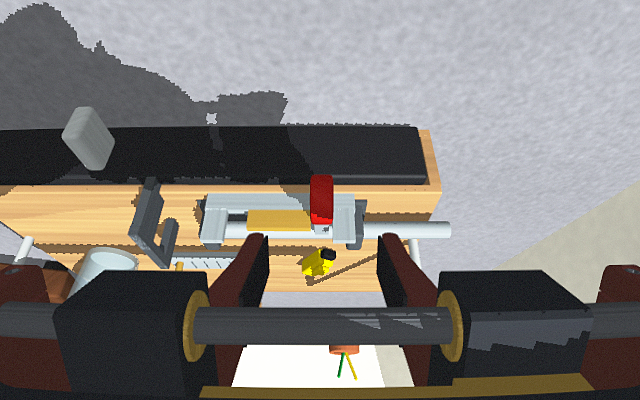

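View pics/s6.png

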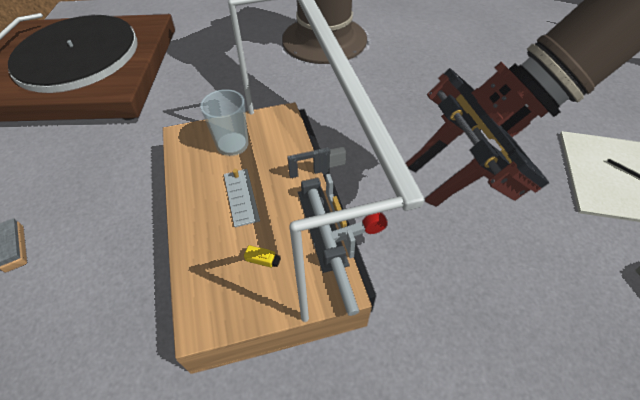

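The scene ray puts the knob at y 125.2 and the wrist ray at y 124.1. In the wrist image it is at (321.1, 199.2), where the down position predicts (322.4, 197.4), so the handle is down in the far notch. The fin is at (89, 140). Next is the tray pull.

Run:
```python
from h import *
p=(-172,-70,45)
P,o=tcp(p,42,110); print(r.move_linear(P,ori=o,velocity=.15,stop_force=20))
c=cams.get_calibration("wrist"); im=cams.get_image("wrist"); cv2.imwrite("pics/w7.png",im[:,:,::-1])
print(proj(c,W(p)),[proj(c,W(q)).round(0).tolist() for q in ((-189,-78,63),(-189,-62,63),(-189,-78,27),(-189,-62,27))],status.get_obs()["time"])
```

```text
False
[321.84100969 202.1716504 ] [[310.0, 211.0], [334.0, 211.0], [311.0, 168.0], [333.0, 168.0]] 17.6667
```

View pics/w7.png

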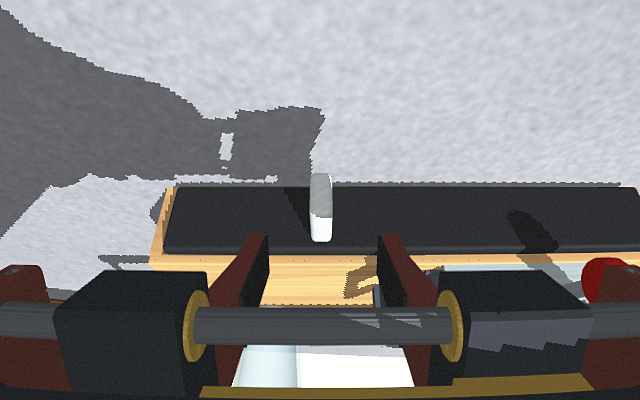

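The fin is centred between the fingers, columns 310–333 against a predicted 310–334. I'll grip it and pull.

Run:
```python
from h import *
p=np.array((-172,-70,45.))
P,o=tcp(p,42); print(r.move_linear(P,velocity=.08,stop_force=10))
command_gripper(0); s=status.get_obs(); print(round(s["gripper_width"]*88,1),s["ft_force"].round(1))
for dx in (30,60,88,92):
    P,o=tcp(p-[dx,0,0],42); st=r.move_linear(P,velocity=.07 if dx<90 else .03,stop_force=15)
    s=status.get_obs(); print(dx,st,round(s["time"],2),s["ft_force"].round(1),round(s["gripper_width"]*88,1),(S(s["ee_pos"])-S(P)).round(1))
    if st: break
c=cams.get_calibration("wrist"); im=cams.get_image("wrist"); cv2.imwrite("pics/w8.png",im[:,:,::-1])
im=cams.get_image("scene"); cv2.imwrite("pics/s8.png",im[:,:,::-1])
```

```text
False
16.0 [-4.5  0.6  2.6]
30 False 20.43 [-4.8  0.9  2. ] 15.5 [-1.1 -0.4 -0. ]
60 False 21.0 [-6.2 -1.6  4.2] 15.8 [-1.8 -0.4  0. ]
88 False 21.55 [-6.3 -0.5  2.9] 15.8 [-1.8 -0.4 -0. ]
92 True 21.76 [-0.9  1.1  1.7] 15.7 [ 1.6 -0.4 -0.1]
```

View pics/s8.png

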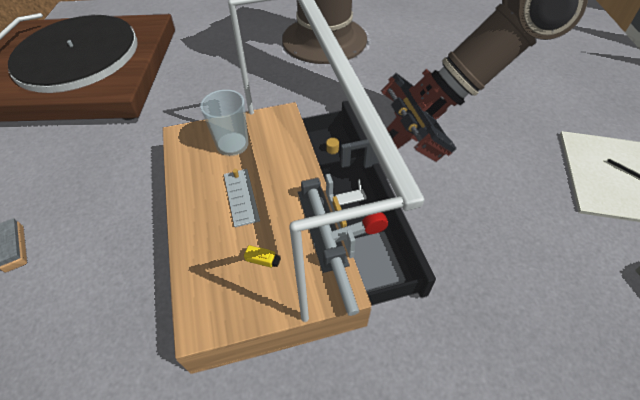

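View pics/w8.png

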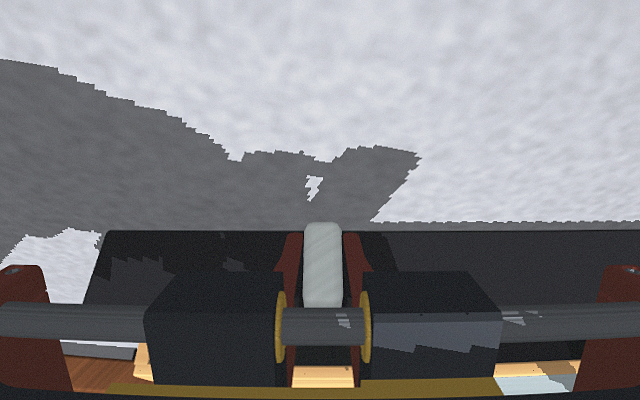

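The tray hit its stop at about 90 mm, and the scene view shows it open with the contents visible. I'll release, back off and make the final checks.

Run:
```python
from h import *
command_gripper(0.6); s=status.get_obs(); M,o=ori(42)
print(r.move_linear(s["ee_pos"]-M[:,2]*.12,velocity=.12,stop_force=15))
r.wait(.3); s=status.get_obs(); print(s["time"],s["ft_force"].round(1))
c=cams.get_calibration("wrist"); im=cams.get_image("wrist"); cv2.imwrite("pics/w9.png",im[:,:,::-1])
print([[proj(c,W((x-t,y,z))).round(0).tolist() for x,y,z in ((-189,-78,63),(-189,-62,63))] for t in (80,85,90)])
cs=cams.get_calibration("scene"); ims=cams.get_image("scene"); cv2.imwrite("pics/s9.png",ims[:,:,::-1])
n,l,st,ce=cv2.connectedComponentsWithStats(red(ims)); i=1+np.argmax(st[1:,4]); print("knob",st[i],ce[i],S(onz(cs,ce[i],.107)))
print([[proj(cs,W((x-t,y,z))).round(0).tolist() for x,y,z in ((-189,-70,63),(-144,-70,63))] for t in (80,85,90)])
a=cv2.imread("pics/scene0.png")[85:340,160:285].astype(int); b=ims[85:340,160:285,::-1].astype(int); print("diff px bystanders",(abs(a-b).max(2)>40).sum())
imt=cams.get_image("top"); cv2.imwrite("pics/t9.png",imt[:,:,::-1])
```

```text
False
24.05 [ 0.5 -0.1 -0.6]
[[[316.0, 212.0], [338.0, 212.0]], [[316.0, 209.0], [338.0, 209.0]], [[315.0, 205.0], [339.0, 205.0]]]
knob [365 213  23  21 289] [376.1799308  222.40484429] [-170.79779202  124.34562231  107.        ]
[[[387.0, 140.0], [364.0, 144.0]], [[390.0, 139.0], [367.0, 144.0]], [[392.0, 139.0], [369.0, 143.0]]]
diff px bystanders 122
```

View pics/w9.png

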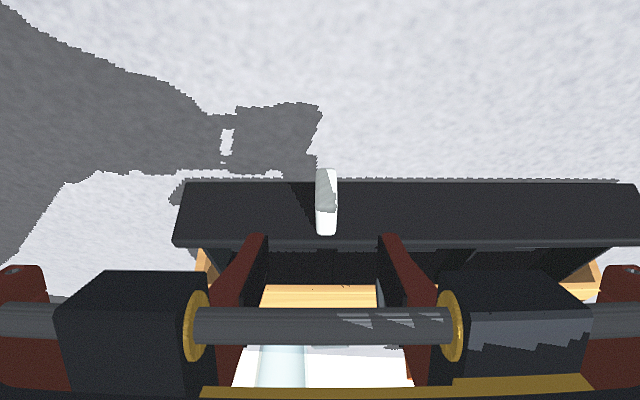

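View pics/s9.png

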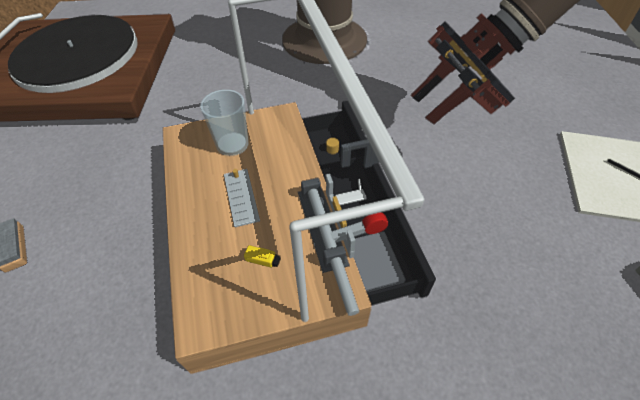

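The fin's edge in the wrist view is at about row 206, where 90 mm out predicts row 205. The knob is at y 124.3 and z consistent with the handle down. The tumbler (224,122), gauge (239,198) and cartridge (262,257) are unchanged, and the hand is clear. I'll hand the job in.

Run:
```python
from h import *
print(order.sign_off(), status.get_obs()["time"])
```

```text
the job is handed in; nothing more can be done
the job is handed in; nothing more can be done
```

The charcoal tray is open and the job is handed in, with the clock at about 24 of the 48 s. I lifted the bolt's knob over the hump, slid it across and lowered it into the far notch. Then I pulled the tray out to its stop.

**Last checks:**
- **Bolt:** the knob is at y ≈ 124–125 mm, so the bolt is withdrawn about 69–70 of 70 mm. The handle angle measured about 0 rad right after release, and a later scene picture agreed.
- **Tray:** the pull stopped on contact force about 90 mm out, and the wrist view agrees with 90 mm.
- **Bystanders and lamp:** the tumbler, gauge and cartridge look unchanged against the first picture. 122 pixels differed in a crop around them; I took those for shadows and edges and did not trace them further. The fingers were open, backed off and reading about zero force. No force jump or picture suggested the light bar was touched.

**What disagreed:** while lifting, the knob slipped about 11 mm in the pads. The handle was at 0.64 rad instead of the commanded 0.80, so I raised it further to about 0.74 before sliding. On lowering it stopped short at about 0.1 rad, so I pressed it down until it bottomed.

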